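# Turn the comparator leaf and lay the flange on its other face

## Task

Take the turned flange off the ring binder's metal leaf and set it down on the worktop, then turn that leaf right over across the rings to its other side, laying it down gently without letting it drop, so that its other face with the one round patch shows. Then put the flange back, hub up, in the middle of that round patch; leave the loupe, the bracket, the plain ring gauge and the gauge block beside the binder where they are.

Things in the scene. Friction and masses are not known exactly. Their poses are not given: they have to be found in the camera images.
- leaf (a joint): hinge of the metal leaf on the binder's rings: 0 = lying flat on the right-hand (-y) half of the binder (as at the start), 1.57 = upright, 3.14 = lying flat on the left-hand (+y) half. It turns freely (only light friction): let go part-way, it falls over under its own weight (180 g)
- binder: flat ring binder fixed to the worktop, 160 mm along its spine (x), 104 mm to each side of it, page stacks 31.5 mm high; origin at the centre of its underside; x along the spine (away from the robot at yaw 0), y to its left half. Behind it the worktop is clear of bystanders for a part 60 mm wide centred at x = 115 to 145, y = -15 to 25 mm
- spine (a point): midpoint of the leaf's hinge axis, 34 mm over the worktop; axes as the binder's. Four steel rings 31 mm across stand round this axis at x = -57, -19, 19 and 57 mm, tops 50 mm over the worktop. The leaf is an aluminium plate, 150 mm along x, 5 mm thick, its mid-plane through the axis, 7 to 104 mm from it, then the handle; its top is 36.5 mm over the worktop when flat
- grip_bar (a point): centre of the 10 mm round steel bar (parallel to the spine) of the D-shaped handle at the leaf's free edge, 148 mm from the hinge axis, 34 mm over the worktop when the leaf is flat, open worktop beneath. Free over 80 mm between its side arms; 39 mm clear between bar and leaf edge. It can turn between fingers that pinch it, so the gripper may point down all the way. x along the bar
- patch (a point): centre of the round patch (76 mm diameter, dark rim, flat) on the leaf's other face, 60 mm from the hinge axis and midway along the leaf; underneath at the start, on top once the leaf is turned (then 36.5 mm over the worktop). The frame turns with the leaf; its z axis points up at the start and down after turning
- flange_center (a point): turned metal flange lying loose on the leaf at the start, hub up: a disc 57 mm in diameter and 11 mm high with a hub 31 mm in diameter above it, 24 mm high in all, about 110 g. This point is on its axis 12 mm above its underside; z along the axis, to the hub
- loupe: black eye loupe, 34 mm wide, 30 mm high, standing in front of the binder (bystander); origin at the centre of its underside
- bracket: angled aluminium bracket with holes, 51 x 67 x 42 mm, in front of the binder (bystander); origin at the centre of its underside
- ring_gauge: plain steel ring without hub, 52 mm wide, 18 mm high, behind the right half of the binder (bystander); origin at the centre of its underside
- gauge_block: steel gauge block 19 x 36 x 30 mm high, behind the left half of the binder (bystander); origin at the centre of its underside

How it is judged:
By the outcome, as a careful person would: the job done as asked, in the order asked, and still so for the second after the job is handed in, with the robot touching nothing.
It also fails if it takes over 67 s, if anything falls off the work surface, if the arm or the gripper's body presses on something with over 40 N, if the wrist force passes 120 N, or if a joint passes its speed limit or range.

## Robot

A 6-joint arm with a two-finger parallel gripper is mounted at the origin on a cart in front of the work surface, level with it; the furniture and walls round the work are solid. World frame = base frame: x ahead of the robot, y to its left, z up, the work surface at z = 0. Lengths are in m, angles in rad, forces in N, time in s.
With the tool pointing down it reaches from about 0.35 to 0.975 m from the base axis. Payload 7.1 kg.
Tool frame: the origin (TCP) lies midway between the tips of the shut fingers; the grasp point (between the pads) lies 19 mm behind it; z points along the fingers, y is the direction in which the jaws open and shut (so a half turn about z gives the same grasp; the last joint's range is limited). The gripper opens to 88 mm and grips with 3 to 60 N. Pads are 20 mm wide; open, the fingers measure 115 mm over their backs; the gripper's body (75 mm by 178 mm) begins 61 mm behind the grasp point.
Start: joints at [1.216, 0.423, 1.63, -0, 1.089, -0.019], TCP at [0.206, 0.59, 0.223] pointing down, gripper open.
Joint ranges: [-3, 3], [-0.9, 2.11], [0.09, 2.58], [-1.31, 4.45], [0.11, 2.69], [-2.54, 2.54]. Speed limits (rad/s): [2.39, 2.39, 3.01, 3.14, 3.14, 3.14].

## Interface

Orientations are given as a unit quaternion [w, x, y, z].
In Python, from cell import bot, read_camera, camera_info, order, trace, tip_of gives the robot as it stands.
- The arm moves only by the tool apply_moves, never from a script. Its argument "increments" is one flat list of numbers, 5 for each row, row after row: the shift along the tool's x, y, z in mm, then the turn about the tool's z in rad, then the closure, from 0 (fully open) to 1 (shut). A call has exactly 10 rows; each row is the pose to reach, as a shift and turn from the pose measured when the call began, along the tool's axes at that moment; what a row does not reach only later rows make up. A row lasts 1/8 s, in which the tool goes at most 62.5 mm and 10.7 degrees, less where a joint would pass 70% of its speed; a pose out of reach is approached as far as the arm can. A call with a gripper value outside its range is refused whole. The fingers move at their own pace and stop on an object; "force" is the grip in N (left out, the last holds). Time passes only in rows, so rows that repeat a pose let the fingers close, or fill a call up. It gives the time, the measured TCP pose, the force and the opening at its end, in the units of the state.
- bot.sense(): the state, without advancing time (a new reading comes with each control period).
- read_camera(name): name is "scene" or "top" or "wrist"; returns the picture (420x560x3 uint8, red, green, blue); there is no depth.
- camera_info(name): a dict with "K" (3x3 intrinsics, pixels), "rvec" (rotation vector, rad) and "tvec" (3), from world to camera coordinates, as OpenCV has them. Camera axes: x right, y down, z forward; pixel columns grow to the right and rows downward; lengths in m; the calibration is good to about 2 mm. A picture is of the moment at which its call begins: read the wrist's pose just before it. camera_info takes no time and is no camera call; for the wrist camera it gives the pose at the moment of the call.
- order.sign_off(): hands the job in, once; it reports no verdict.
Trained networks look in the newest picture that a camera, given by its name, has taken for a name from the list of things; names that differ only in an ending like _2 or _b are one class to them, and where a whole thing is asked for, a point or a joint stands for the part that bears it (a point fixed in the world has none). Each returns a list of dicts, best first, with "conf" (0 to 1); they miss things now and then, are a little off and sometimes report something else, mostly with a low value. They report only what shows in the picture. A call takes as long as a camera call.
- trace(thing, camera): "region" (420x560 bool, what is visible of it) and "box" ([left, top, right, bottom] in pixels, round what is visible of it).
- tip_of(thing, camera): "location" ([column, row] in pixels: a listed point, or the origin of a listed thing).
The state is a dict: "time": time; "joints": joint angles; "qvel": joint speeds; "joint_efforts": joint torques, N m; "tool_pos": TCP position; "ee_rot": TCP orientation; "contact_force": force on the tool from outside, world axes, zero at the start; "torque": the same for the moment, N m; "grip_width": finger opening in m.
Only numpy, scipy, OpenCV 4.12 (cv2) and the standard library are available. Lean on these libraries where they do the work, as an engineer would, in place of code of your own. Each camera call takes 0.05 s, during which the arm holds its last target.

## Working session

There is one attempt and no reset: what is moved stays moved. The work goes in short steps, Python scripts to look and compute and a tool call to move; the robot and the scene stay as the last step left them, time stands still between calls to the robot, and variables do not carry over. Pictures are saved under pics/ and viewed, and the job is handed in when it is done.

Besides the shell and the picture viewer there is one more tool, called as a command line: name --argument value ..., lists and objects as JSON in quotes. apply_moves: Moves the arm, as the interface text tells. Its arguments: {"type":"object","properties":{"increments":{"type":"array"},"force":{"type":"number"}},"required":["increments"]}

```bash
ls; mkdir -p pics; python3 - <<'E'
from cell import *
import cv2,numpy as np
s=bot.sense();print({k:np.round(v,4).tolist() for k,v in s.items()})
for c in ["scene","top","wrist"]:
    im=read_camera(c);cv2.imwrite(f"pics/{c}0.png",im[:,:,::-1])
    i=camera_info(c);print(c,{k:np.round(v,3).tolist() for k,v in i.items()})
E
```

```text
pics
{'time': 0.0, 'joints': [1.216, 0.4239, 1.6307, -0.0, 1.0886, -0.0191], 'qvel': [-0.0005, 0.0, 0.0002, 0.0004, -0.0005, -0.0003], 'joint_efforts': [0.0012, -54.4633, -27.3663, 0.0645, 0.0229, -0.0001], 'tool_pos': [0.2057, 0.5896, 0.2219], 'ee_rot': [-0.0001, 0.1671, 0.9859, -0.0008], 'contact_force': [0.1777, -0.2955, 1.2446], 'torque': [-0.016, -0.0141, -0.0003], 'grip_width': 0.0876}
scene {'K': [[541.299, 0.0, 281.735], [0.0, 541.299, 208.446], [0.0, 0.0, 1.0]], 'rvec': [0.894, -2.434, 1.203], 'tvec': [0.322, 0.329, 0.554]}
top {'K': [[432.938, 0.0, 278.477], [0.0, 432.938, 203.416], [0.0, 0.0, 1.0]], 'rvec': [2.155, -2.112, 0.204], 'tvec': [-0.163, 0.544, 0.826]}
wrist {'K': [[301.009, 0.0, 280.386], [0.0, 301.009, 209.22], [0.0, 0.0, 1.0]], 'rvec': [-2.38, -1.689, -0.222], 'tvec': [-0.625, -0.031, 0.39]}
```

View pics/scene0.png

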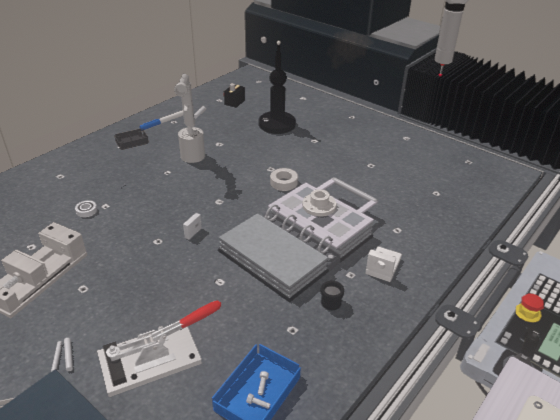

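View pics/top0.png

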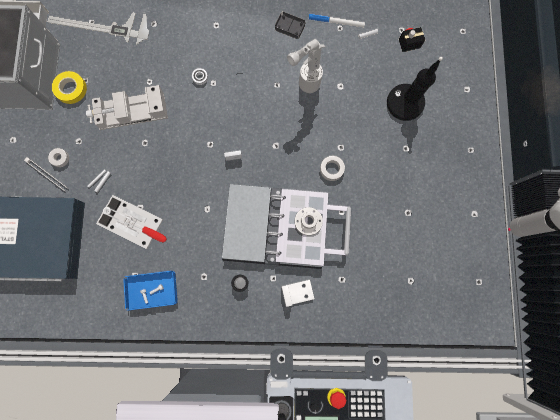

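View pics/wrist0.png

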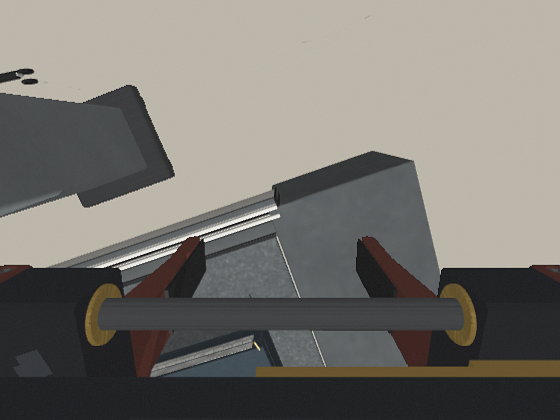

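```bash
cat > h.py <<'E'
from cell import *
import cv2,numpy as np
from scipy.spatial.transform import Rotation as R
def proj(c,P,i=None):
    i=i or camera_info(c)
    p,_=cv2.projectPoints(np.atleast_2d(np.float64(P)),np.float64(i["rvec"]),np.float64(i["tvec"]),np.float64(i["K"]),None);return p[:,0]
def ray(c,px,z,i=None):
    i=i or camera_info(c)
    M=cv2.Rodrigues(np.float64(i["rvec"]))[0];C=-M.T@np.float64(i["tvec"]).ravel()
    d=M.T@np.linalg.inv(i["K"])@np.array([px[0],px[1],1.]);return C+d*(z-C[2])/d[2]
def pose():
    s=bot.sense();q=s["ee_rot"];return np.array(s["tool_pos"]),R.from_quat([q[1],q[2],q[3],q[0]]),s
E
python3 - <<'E'
from h import *
for c in ["top","scene"]:
  for t,z in [("flange_center",.0485),("grip_bar",.034),("spine",.034),("binder",0),("patch",.0315),("loupe",0),("bracket",0),("ring_gauge",0),("gauge_block",0)]:
    for d in tip_of(t,c)[:2]: print(c,t,round(d["conf"],2),np.round(d["location"],1),np.round(ray(c,d["location"],z),4)[:2])
print(bot.sense()["time"])
E
```

```text
top flange_center 0.8 [308.7 217.6] [ 0.5193 -0.2133]
top grip_bar 0.76 [346.6 224.8] [ 0.5082 -0.2921]
top grip_bar 0.23 [278.  225.1] [ 0.5047 -0.1519]
top spine 0.87 [273.1 224.2] [ 0.5063 -0.1419]
top binder 0.79 [274.4 223.7] [ 0.5119 -0.1446]
top patch 0.65 [304.5 230.3] [ 0.4955 -0.2063]
top loupe 0.77 [239.6 280.7] [ 0.3916 -0.075 ]
top bracket 0.88 [296.9 290.9] [ 0.3731 -0.1939]
top ring_gauge 0.68 [330.8 167. ] [ 0.6387 -0.2646]
top ring_gauge 0.56 [275.3 224.8] [ 0.5096 -0.1465]
top gauge_block 0.54 [234.  156.1] [ 0.6584 -0.0536]
scene flange_center 0.8 [315.1 201.1] [ 0.5176 -0.2036]
scene grip_bar 0.96 [355.2 191.5] [ 0.4922 -0.2889]
scene spine 0.89 [296.4 223.8] [ 0.5145 -0.1503]
scene spine 0.48 [353.3 188.9] [ 0.4991 -0.2932]
scene binder 0.86 [298.4 246.5] [ 0.5003 -0.1398]
scene patch 0.77 [324.8 213.5] [ 0.4974 -0.2054]
scene loupe 0.7 [330.1 299.6] [ 0.3924 -0.0787]
scene bracket 0.62 [383.9 268.6] [ 0.3665 -0.1874]
scene bracket 0.47 [296.7 224.1] [ 0.5384 -0.1832]
scene ring_gauge 0.89 [281.6 184. ] [ 0.6347 -0.258 ]
scene ring_gauge 0.43 [299.9 244.7] [ 0.5012 -0.1449]
scene gauge_block 0.7 [191.8 233.7] [ 0.6553 -0.0474]
1.05
```

```bash
python3 - <<'E'
import cv2
a=cv2.imread("pics/top0.png")[150:320,210:370];cv2.imwrite("pics/tz.png",cv2.resize(a,(640,680))[:600])
a=cv2.imread("pics/scene0.png")[150:320,200:420];cv2.imwrite("pics/sz.png",cv2.resize(a,None,fx=3.5,fy=3.5,interpolation=cv2.INTER_CUBIC))
a=cv2.resize(cv2.imread("pics/top0.png")[170:280,210:370],None,fx=5,fy=5,interpolation=cv2.INTER_CUBIC);cv2.imwrite("pics/tz.png",a)
E
```

```text
(no output)
```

View pics/tz.png

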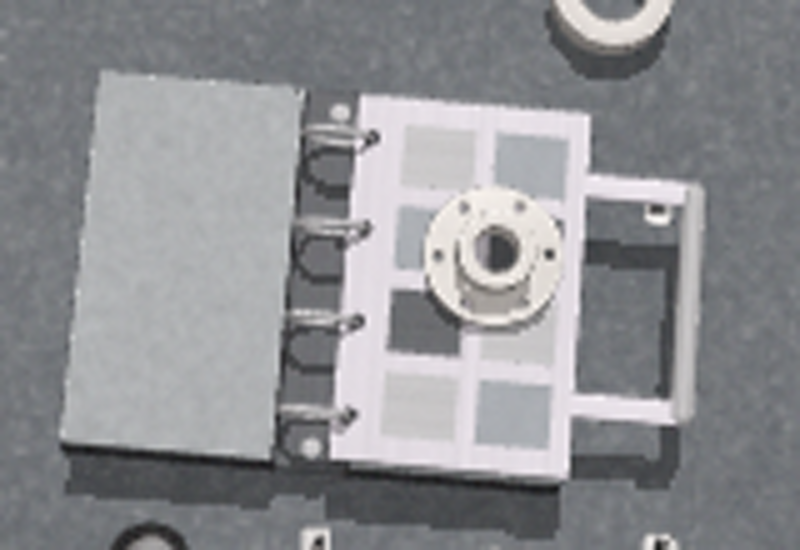

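View pics/sz.png

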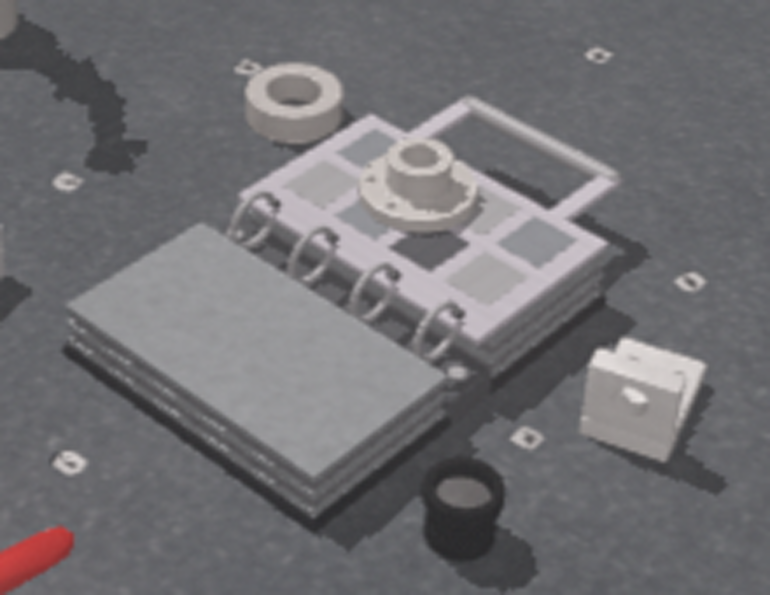

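```bash
cat > fit.py <<'E'
from h import *
from scipy.optimize import least_squares
L=[("top",[(590,113),(567,482),(360,95),(333,458),(102,72),(63,445),(280,460)],[(75,-104,36.5),(-75,-104,36.5),(75,-7,36.5),(-75,-7,36.5),(80,104,31.5),(-80,104,31.5)],5,(210,170)),
("scene",[(375,115),(605,243),(478,340),(243,193),(68,305),(318,480)],[(75,-104,36.5),(-75,-104,36.5),(-75,-7,36.5),(75,-7,36.5),(80,104,31.5),(-80,104,31.5)],3.5,(200,150))]
def res(p,sel=(0,1)):
    o=[]
    for k in sel:
        c,px,P,s,off=L[k];P=np.array(P)/1000.;px=(np.array(px[:len(P)])+.5)/s-.5+off
        a,b=np.cos(p[2]),np.sin(p[2]);W=np.c_[p[0]+a*P[:,0]-b*P[:,1],p[1]+b*P[:,0]+a*P[:,1],P[:,2]]
        o.append((proj(c,W)-px).ravel())
    return np.concatenate(o)
for sel in [(0,),(1,),(0,1)]:
    r=least_squares(res,[.51,-.145,0],args=(sel,),loss="soft_l1");print(sel,np.round(r.x,4),np.round(res(r.x,sel),1))
E
python3 fit.py
```

```text
(0,) [ 0.5061 -0.1469 -0.0624] [ 1.1  0.2  1.2 -0.5  0.3 -0.  -0.3  0.3 -1.1 -1.7 -1.4  1. ]
(1,) [ 0.5056 -0.1441 -0.0705] [-0.2 -0.8  2.1 -0.1  1.1 -0.  -0.6 -0.  -2.4 -0.9 -0.1  1.1]
(0, 1) [ 0.5061 -0.1454 -0.0684] [ 0.6  0.5  0.2 -0.2 -0.1 -0.  -1.2  0.3 -1.6 -2.  -2.3  0.6 -0.1 -1.3
  2.2 -0.7  1.4 -0.6 -0.4 -0.5 -2.  -1.4  0.4  0.4]
```

```bash
cat >> h.py <<'E'
B=np.array([.506,-.1455]);YAW=-.067
def b2w(x,y): # mm
    a,b=np.cos(YAW),np.sin(YAW);return B+np.array([a*x-b*y,b*x+a*y])/1000
def w2b(p):
    a,b=np.cos(YAW),np.sin(YAW);d=np.array(p[:2])-B;return np.array([a*d[0]+b*d[1],-b*d[0]+a*d[1]])*1000
def goto(P,ang):
    """P world m, ang = world angle of tool y"""
    p,r,s=pose();d=r.inv().apply(np.array(P)-p)*1000;ty=r.as_matrix()[:,1];a0=np.arctan2(ty[1],ty[0])
    t=-(ang-a0);t=(t+np.pi)%(2*np.pi)-np.pi
    print("t",round(s["time"],2),"pos",np.round(p,4),"grip",round(s["grip_width"],4),"F",np.round(s["contact_force"],1),"j",np.round(s["joints"],2));print("shift mm",np.round(d,1),"turn",round(t,3),"mat",np.round(r.as_matrix(),3).tolist())
    return d,t
E
python3 - <<'E'
from h import *
goto([.52,-.21,.16],YAW)
E
```

```text
t 1.05 pos [0.2059 0.5901 0.2227] grip 0.0876 F [-0.4 -0.3  0.4] j [ 1.22  0.42  1.63  0.    1.09 -0.02]
shift mm [-560.2 -651.9   62.7] turn 1.302 mat [[-0.944, 0.33, 0.0], [0.33, 0.944, 0.0], [-0.0, 0.0, -1.0]]
```

apply_moves --increments '[-36, -42, 0, 0.08, 0, -75, -87, 0, 0.2, 0, -114, -132, 0, 0.3, 0, -153, -178, 0, 0.4, 0, -192, -223, 0, 0.5, 0, -231, -269, 0, 0.6, 0, -270, -314, 0, 0.7, 0, -309, -360, 0, 0.8, 0, -348, -405, 0, 0.9, 0, -380, -445, 0, 1.0, 0]'

```text
time: 2.3
tool_pos: [0.4188, 0.0427, 0.2231]
ee_rot: [0.0, 0.621, 0.784, 0.0]
contact_force: [0.2, 0.3, 0.3]
grip_width: 0.0878
```

```bash
python3 - <<'E'
from h import *
goto([.52,-.21,.16],YAW)
E
```

```text
t 2.3 pos [0.4188 0.0427 0.2231] grip 0.0878 F [0.2 0.3 0.3] j [ 0.07  0.12  2.06  0.    0.97 -0.16]
shift mm [-269.1   40.5   63.2] turn 0.298 mat [[-0.229, 0.973, 0.001], [0.973, 0.229, 0.0], [-0.0, 0.001, -1.0]]
```

apply_moves --increments '[-45, 7, 10, 0.06, 0.1, -90, 14, 20, 0.12, 0.1, -135, 20, 30, 0.18, 0.1, -180, 27, 40, 0.24, 0.1, -225, 34, 50, 0.298, 0.1, -255, 39, 60, 0.298, 0.1, -269, 40.5, 63, 0.298, 0.1, -269, 40.5, 63, 0.298, 0.1, -269, 40.5, 63, 0.298, 0.1, -269, 40.5, 63, 0.298, 0.1]'

```text
time: 3.55
tool_pos: [0.5198, -0.209, 0.1607]
ee_rot: [0.001, 0.73, 0.683, 0.001]
contact_force: [0.0, 0.7, -0.0]
grip_width: 0.0787
```

```bash
python3 - <<'E'
from h import *
goto([.52,-.21,.16],YAW)
i=camera_info("wrist");im=read_camera("wrist");cv2.imwrite("pics/w1.png",im[:,:,::-1])
for t,z in [("flange_center",.0485),("grip_bar",.034),("spine",.034)]:
    for d in tip_of(t,"wrist")[:2]: print(t,round(d["conf"],2),np.round(d["location"],1),np.round(ray("wrist",d["location"],z,i),4)[:2])
d=trace("flange_center","wrist")
for e in d[:2]:
    print(e["conf"],e["box"])
E
```

```text
t 3.55 pos [ 0.5198 -0.209   0.1607] grip 0.0787 F [ 0.   0.7 -0. ] j [-0.4   0.41  1.82  0.    0.91 -0.34]
shift mm [-1.   0.3  0.7] turn 0.001 mat [[0.066, 0.998, 0.002], [0.998, -0.066, 0.0], [0.0, 0.002, -1.0]]
flange_center 0.56 [273.3 211.9] [ 0.5131 -0.213 ]
grip_bar 0.55 [384.1 237. ] [ 0.6231 -0.251 ]
spine 0.56 [260.8 136. ] [ 0.5063 -0.1431]
0.8 [247.5, 180.6, 304.8, 234.2]
```

View pics/w1.png

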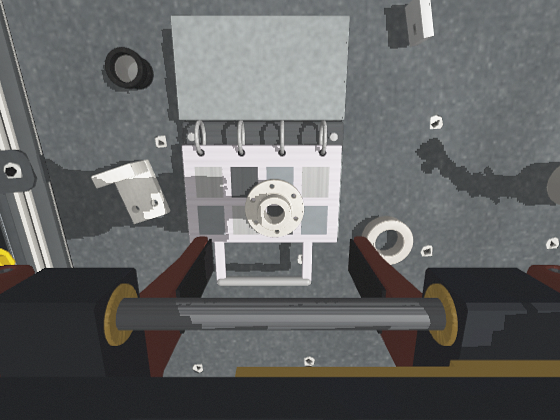

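```bash
python3 - <<'E'
from h import *
a=cv2.imread("pics/w1.png")[110:292,165:360];cv2.imwrite("pics/w1z.png",cv2.resize(a,None,fx=3.2,fy=3.2,interpolation=cv2.INTER_CUBIC))
i=camera_info("wrist");M=cv2.Rodrigues(np.float64(i["rvec"]))[0];print("cam",-M.T@np.float64(i["tvec"]).ravel())
E
```

```text
cam [ 0.52427499 -0.13836101  0.3220687 ]
```

View pics/w1z.png

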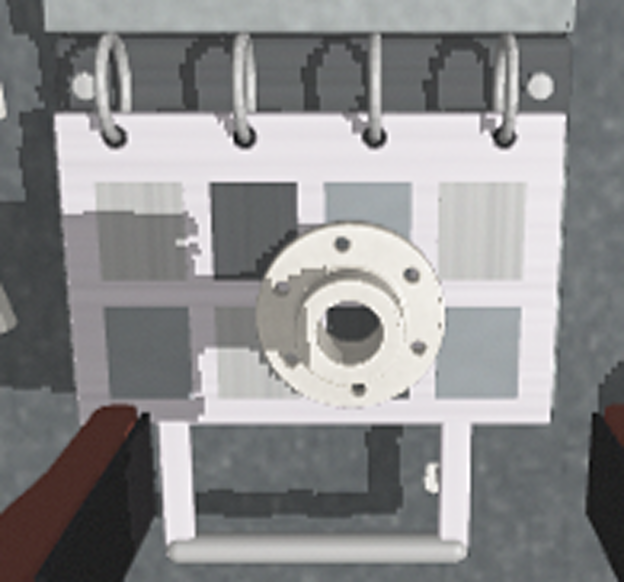

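```bash
python3 - <<'E'
from h import *
from scipy.optimize import least_squares
i=camera_info("wrist")
f=lambda q:((np.array(q)+.5)/3.2-.5+[165,110])
px=np.array([f(q) for q in [(55,113),(565,113),(78,422),(552,424),(114,138),(245,138),(375,138),(505,138),(316,549)]])
P=np.array([(-75,-7,36.5),(75,-7,36.5),(-75,-104,36.5),(75,-104,36.5),(-57,-14,36.5),(-19,-14,36.5),(19,-14,36.5),(57,-14,36.5),(0,-149,37)])/1000
def res(p):
    a,b=np.cos(p[2]),np.sin(p[2]);W=np.c_[p[0]+a*P[:,0]-b*P[:,1],p[1]+b*P[:,0]+a*P[:,1],P[:,2]]
    return (proj("wrist",W,i)-px).ravel()
r=least_squares(res,[.506,-.145,-.067],loss="soft_l1");print(np.round(r.x,4),np.round(r.fun,1))
c=ray("wrist",f((350,315)),.0475,i);print("flange",c,w2b(c)); print("bar",ray("wrist",f((316,549)),.037,i))
E
```

```text
[ 0.507  -0.1446 -0.0677] [-1.2 -0.2  0.9 -0.2 -0.3  1.2 -0.1  0.5  0.2 -0.4  0.  -0.3  0.  -0.3
  0.  -0.3  0.1  1.9]
flange [ 0.51420402 -0.21017443  0.0475    ] [ 12.51556209 -63.98006869]
bar [ 0.49696869 -0.29114145  0.037     ]
```

```bash
sed -i 's/^B=.*/B=np.array([.5066,-.145]);YAW=-.0675/' h.py; python3 - <<'E'
from h import *
goto([.515,-.211,.0395],YAW)
E
```

```text
t 3.8 pos [ 0.52   -0.2096  0.1604] grip 0.0792 F [-0.4 -0.  -0. ] j [-0.4   0.41  1.82  0.    0.91 -0.34]
shift mm [ -1.7  -5.1 120.9] turn 0.001 mat [[0.066, 0.998, 0.002], [0.998, -0.066, -0.0], [0.0, 0.002, -1.0]]
```

apply_moves --increments '[-1, -3, 20, 0, 0.1, -1.7, -5, 50, 0, 0.1, -1.7, -5, 80, 0, 0.1, -1.7, -5, 105, 0, 0.1, -1.7, -5, 117, 0, 0.1, -1.7, -5, 121, 0, 0.1, -1.7, -5, 121, 0, 0.2, -1.7, -5, 121, 0, 0.6, -1.7, -5, 121, 0, 0.6, -1.7, -5, 121, 0, 0.6]' --force 25

```text
time: 5.05
tool_pos: [0.5153, -0.2111, 0.0401]
ee_rot: [0.001, 0.73, 0.683, 0.001]
contact_force: [-1.2, 0.8, 5.8]
grip_width: 0.0546
```

```bash
python3 - <<'E'
from h import *
i=camera_info("wrist");im=read_camera("wrist");cv2.imwrite("pics/w2.png",im[:,:,::-1])
goto([*b2w(138,3),.05],YAW)
E
```

```text
t 5.1 pos [ 0.5153 -0.2111  0.0401] grip 0.0544 F [-1.5  0.2  6.6] j [-0.41  0.6   1.88  0.    0.67 -0.34]
shift mm [ 68.2 124.9  -9.7] turn 0.001 mat [[0.066, 0.998, 0.002], [0.998, -0.066, -0.0], [-0.0, 0.002, -1.0]]
```

View pics/w2.png

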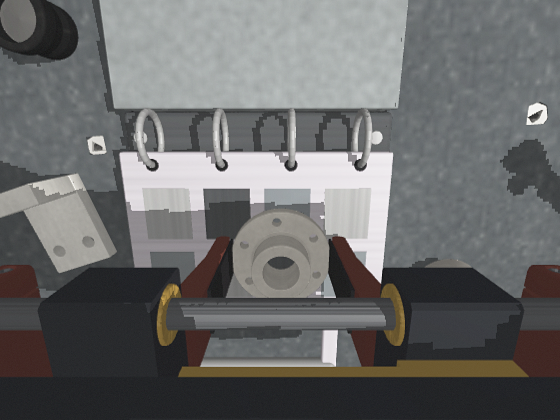

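```bash
python3 - <<'E'
from h import *
i=camera_info("wrist")
for c in [(.5153,-.2111),(.5153,-.2031),(.5153,-.1961)]:
  t=np.linspace(0,2*np.pi,60);im=cv2.imread("pics/w2.png")
  for r,z,col in [(.0285,.0475,(0,0,255)),(.0155,.0605,(0,255,0))]:
    q=proj("wrist",np.c_[c[0]+r*np.cos(t),c[1]+r*np.sin(t),0*t+z],i)
    print(c,r,q.min(0).round(),q.max(0).round()); cv2.polylines(im,[np.int32(q)],True,col,1)
  cv2.imwrite("pics/w2o%d.png"%int(-c[1]*1e4),cv2.resize(im[180:330,180:380],None,fx=4,fy=4))
E
```

```text
(0.5153, -0.2111) 0.0285 [229. 212.] [332. 307.]
(0.5153, -0.2111) 0.0155 [250. 244.] [311. 299.]
(0.5153, -0.2031) 0.0285 [228. 198.] [331. 294.]
(0.5153, -0.2031) 0.0155 [249. 229.] [310. 285.]
(0.5153, -0.1961) 0.0285 [226. 184.] [331. 283.]
(0.5153, -0.1961) 0.0155 [248. 215.] [309. 273.]
```

View pics/w2o2111.png

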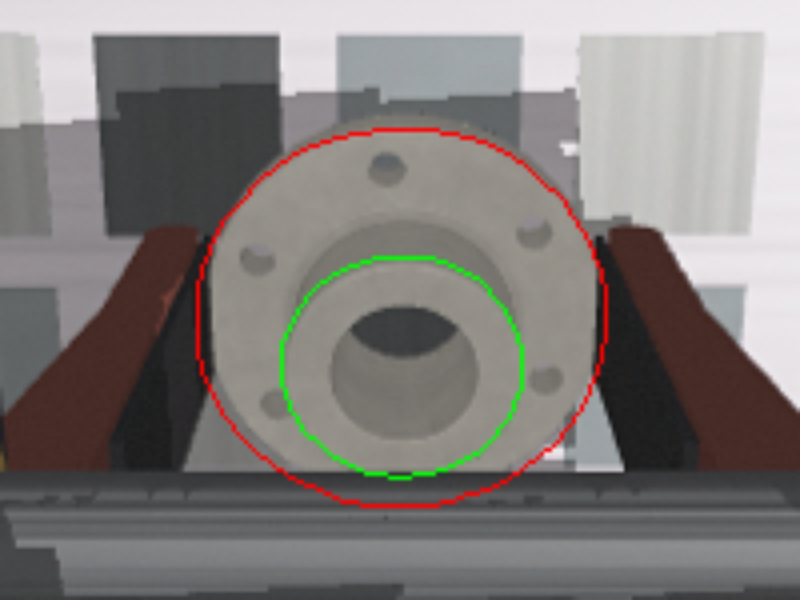

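apply_moves --increments '[0, 0, -10, 0, 0.6, 0, 0, -25, 0, 0.6, 0, 0, -45, 0, 0.6, 12, 22, -50, 0, 0.6, 28, 50, -50, 0, 0.6, 44, 80, -50, 0, 0.6, 58, 107, -50, 0, 0.6, 66, 121, -48, 0, 0.6, 68, 125, -40, 0, 0.6, 68, 125, -30, 0, 0.6]'

```text
time: 6.35
tool_pos: [0.6437, -0.1517, 0.0697]
ee_rot: [0.001, 0.73, 0.683, 0.0]
contact_force: [0.2, -0.3, -1.5]
grip_width: 0.0546
```

```bash
python3 - <<'E'
from h import *
goto([*b2w(138,3),.005],YAW)
i=camera_info("wrist");im=read_camera("wrist");cv2.imwrite("pics/w3.png",im[:,:,::-1])
E
```

```text
t 6.35 pos [ 0.6437 -0.1517  0.0697] grip 0.0546 F [ 0.2 -0.3 -1.5] j [-0.25  0.66  1.63  0.    0.85 -0.18]
shift mm [ 0.4  0.6 64.7] turn 0.001 mat [[0.066, 0.998, 0.001], [0.998, -0.066, -0.0], [-0.0, 0.001, -1.0]]
```

View pics/w3.png

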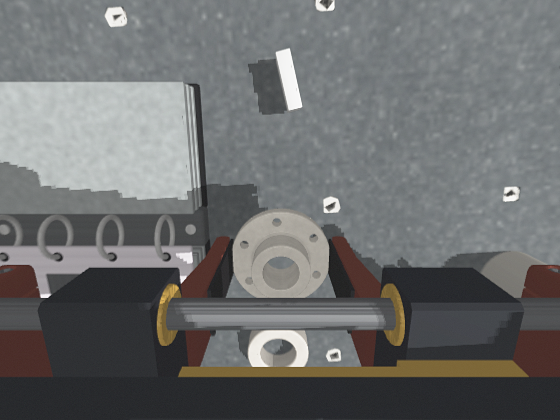

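apply_moves --increments '[0, 0, 15, 0, 0.6, 0, 0, 35, 0, 0.6, 0, 0, 52, 0, 0.6, 0, 0, 61, 0, 0.6, 0, 0, 65, 0, 0.6, 0, 0, 66, 0, 0.6, 0, 0, 66, 0, 0.45, 0, 0, 66, 0, 0.23, 0, 0, 66, 0, 0.23, 0, 0, 50, 0, 0.23]'

```text
time: 7.65
tool_pos: [0.6416, -0.1514, 0.0174]
ee_rot: [-0.001, 0.73, 0.683, -0.001]
contact_force: [0.2, -0.5, -0.5]
grip_width: 0.0674
```

```bash
python3 - <<'E'
from h import *
print(w2b(pose()[0]))
goto([*b2w(0,-148),.12],YAW-np.pi/2)
E
```

```text
[135.143023     2.74905799]
t 7.65 pos [ 0.6416 -0.1514  0.0174] grip 0.0674 F [ 0.2 -0.5 -0.5] j [-0.25  0.74  1.64  0.    0.77 -0.18]
shift mm [-150.6 -135.6 -102.3] turn 1.571 mat [[0.067, 0.998, -0.003], [0.998, -0.067, 0.001], [0.001, -0.003, -1.0]]
```

apply_moves --increments '[0, 0, -30, 0, 0.23, 0, 0, -70, 0, 0.23, -12, -10, -100, 0.17, 0.3, -35, -31, -103, 0.35, 0.5, -60, -54, -103, 0.53, 0.5, -85, -76, -103, 0.71, 0.5, -110, -99, -103, 0.89, 0.5, -130, -117, -103, 1.07, 0.5, -145, -130, -103, 1.25, 0.5, -151, -136, -103, 1.42, 0.5]'

```text
time: 8.9
tool_pos: [0.4958, -0.2941, 0.1218]
ee_rot: [-0.0, 0.999, 0.039, -0.001]
contact_force: [-0.0, 0.3, -0.4]
grip_width: 0.0439
```

apply_moves --increments '[0, 0, 0, 0.15, 0.5, 0, 0, 0, 0.15, 0.5, 0, 0, 0, 0.15, 0.5, 0, 0, 0, 0.15, 0.5, 0, 0, 0, 0.15, 0.5, 0, 0, 0, 0.15, 0.5, 0, 0, 0, 0.15, 0.5, 0, 0, 0, 0.15, 0.5, 0, 0, 0, 0.15, 0.5, 0, 0, 0, 0.15, 0.5]'

```text
time: 10.15
tool_pos: [0.4957, -0.294, 0.1218]
ee_rot: [-0.0, 0.999, -0.036, -0.001]
contact_force: [-0.5, -0.3, -0.4]
grip_width: 0.044
```

```bash
python3 - <<'E'
from h import *
goto([*b2w(0,-148),.015],YAW-np.pi/2)
i=camera_info("wrist");im=read_camera("wrist");cv2.imwrite("pics/w4.png",im[:,:,::-1])
im=read_camera("top");cv2.imwrite("pics/t4.png",im[:,:,::-1])
print(proj("wrist",[*b2w(0,-148),.034],i))
for d in tip_of("grip_bar","wrist")[:2]: print(d["conf"],d["location"],ray("wrist",d["location"],.036,i))
for d in tip_of("flange_center","top")[:2]: print(d["conf"],d["location"],w2b(ray("top",d["location"],.012)))
E
```

```text
t 10.15 pos [ 0.4957 -0.294   0.1218] grip 0.044 F [-0.5 -0.3 -0.4] j [-0.56  0.49  1.8  -0.    0.85  1.09]
shift mm [  1.   -1.4 106.8] turn -0.005 mat [[0.997, -0.073, -0.002], [-0.073, -0.997, 0.0], [-0.002, -0.0, -1.0]]
[[279.8022336  212.47867404]]
0.89 [275.9, 212.6] [ 0.4973138  -0.28937995  0.036     ]
0.83 [281.1, 159.5] [143.45464157  -1.4001505 ]
0.62 [298.8, 292.4] [-132.31737734  -61.17508313]
```

View pics/w4.png

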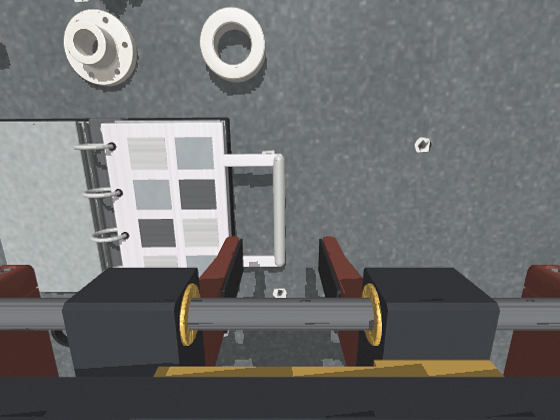

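View pics/t4.png

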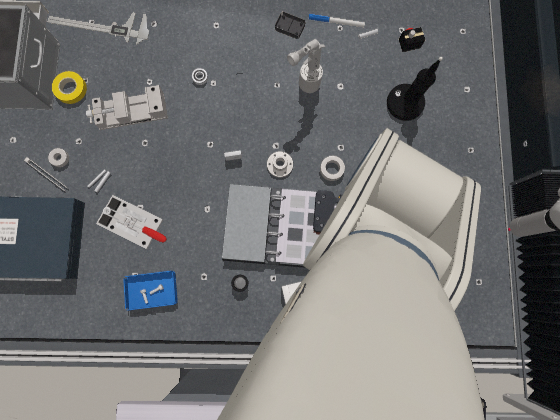

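apply_moves --increments '[1, -1.4, 20, 0, 0.5, 1, -1.4, 50, 0, 0.5, 1, -1.4, 80, 0, 0.5, 1, -1.4, 98, 0, 0.5, 1, -1.4, 106, 0, 0.5, 1, -1.4, 107, 0, 0.5, 1, -1.4, 107, 0, 0.7, 1, -1.4, 107, 0, 1, 1, -1.4, 107, 0, 1, 1, -1.4, 107, 0, 1]' --force 20

```text
time: 11.6
tool_pos: [0.4968, -0.2926, 0.0151]
ee_rot: [-0.0, 0.999, -0.037, -0.001]
contact_force: [-0.3, 1.0, 2.9]
grip_width: 0.0095
```

```bash
python3 - <<'E'
from h import *
goto([*b2w(0,-148),.015],YAW-np.pi/2);print(w2b(pose()[0]))
im=read_camera("scene");cv2.imwrite("pics/s5.png",im[:,:,::-1])
im=read_camera("wrist");cv2.imwrite("pics/w5.png",im[:,:,::-1])
E
```

```text
t 11.6 pos [ 0.4968 -0.2926  0.0151] grip 0.0095 F [-0.3  1.   2.9] j [-0.55  0.66  1.83 -0.    0.65  1.09]
shift mm [-0.1  0.1  0.1] turn -0.006 mat [[0.997, -0.073, -0.002], [-0.073, -0.997, 0.0], [-0.002, -0.0, -1.0]]
[ 1.38289505e-01 -1.47938160e+02]
```

View pics/w5.png

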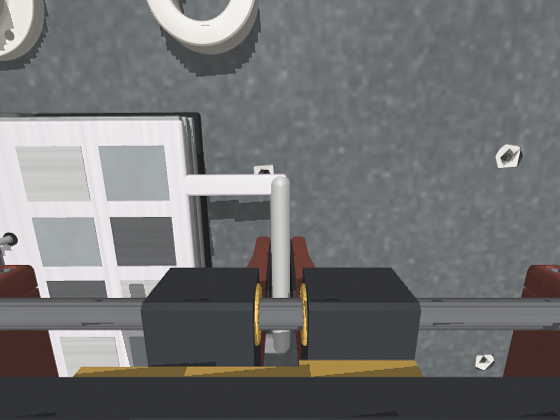

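```bash
cat > arc.py <<'E'
from h import *
import sys
def rows(degs):
    p,r,s=pose()
    print("t",round(s["time"],2),"b",np.round(w2b(p),1),round(p[2]*1e3,1),"grip",s["grip_width"],"F",np.round(s["contact_force"],1),"j6",round(s["joints"][5],2))
    for g in degs:
        t=np.radians(g);P=np.r_[b2w(0,-148*np.cos(t)),.015+.148*np.sin(t)]
        print(g,np.round(r.inv().apply(P-p)*1000,1).tolist())
rows([float(x) for x in sys.argv[1:]])
E
python3 arc.py 1 3 6 10 14 18 22 26 30 34
```

```text
t 11.7 b [ 1.00e-01 -1.48e+02] 15.1 grip 0.00954126359002951 F [0.2 1.5 2.9] j6 1.09
1.0 [-0.1, 0.0, -2.5]
3.0 [-0.2, -0.2, -7.7]
6.0 [-0.2, -0.8, -15.4]
10.0 [-0.2, -2.2, -25.6]
14.0 [-0.2, -4.4, -35.7]
18.0 [-0.3, -7.2, -45.6]
22.0 [-0.3, -10.7, -55.3]
26.0 [-0.3, -14.9, -64.8]
30.0 [-0.4, -19.8, -73.9]
34.0 [-0.4, -25.3, -82.7]
```

apply_moves --increments '[0, 0, -2.5, 0, 1, 0, -0.2, -7.7, 0, 1, 0, -0.8, -15.4, 0, 1, 0, -2.2, -25.6, 0, 1, 0, -4.4, -35.7, 0, 1, 0, -7.2, -45.6, 0, 1, 0, -10.7, -55.3, 0, 1, 0, -14.9, -64.8, 0, 1, 0, -19.8, -73.9, 0, 1, 0, -25.3, -82.7, 0, 1]'

```text
time: 12.95
tool_pos: [0.4985, -0.2683, 0.099]
ee_rot: [0.001, 0.999, -0.036, -0.001]
contact_force: [-4.8, -7.9, 3.1]
grip_width: 0.0095
```

```bash
python3 arc.py 38 42 46 50 55 60 65 70 75 80;python3 - <<'E'
from h import *
im=read_camera("wrist");cv2.imwrite("pics/w6.png",im[:,:,::-1])
E
```

```text
t 12.95 b [   0.2 -123.6] 99.0 grip 0.009488942323104635 F [-4.8 -7.9  3.1] j6 1.13
38.0 [-0.3, -6.9, -7.2]
42.0 [-0.3, -13.5, -15.1]
46.0 [-0.4, -20.7, -22.5]
50.0 [-0.4, -28.4, -29.5]
55.0 [-0.5, -38.6, -37.3]
60.0 [-0.6, -49.5, -44.3]
65.0 [-0.6, -60.9, -50.3]
70.0 [-0.7, -72.8, -55.2]
75.0 [-0.8, -85.1, -59.1]
80.0 [-0.8, -97.7, -62.0]
```

View pics/w6.png

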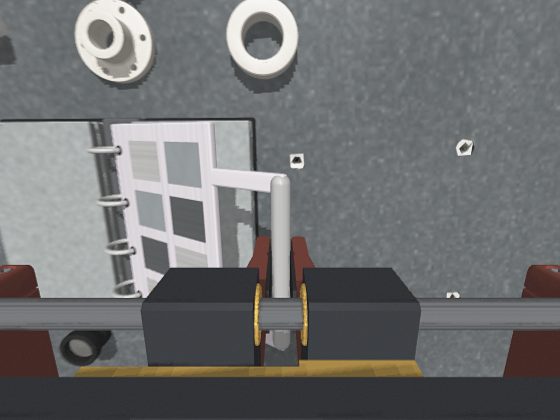

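apply_moves --increments '[-0.3, -6.9, -7.2, 0, 1, -0.3, -13.5, -15.1, 0, 1, -0.4, -20.7, -22.5, 0, 1, -0.4, -28.4, -29.5, 0, 1, -0.5, -38.6, -37.3, 0, 1, -0.6, -49.5, -44.3, 0, 1, -0.6, -60.9, -50.3, 0, 1, -0.7, -72.8, -55.2, 0, 1, -0.8, -85.1, -59.1, 0, 1, -0.8, -97.7, -62, 0, 1]'

```text
time: 14.25
tool_pos: [0.5056, -0.1696, 0.1625]
ee_rot: [0.001, 0.999, -0.036, -0.0]
contact_force: [2.7, -1.7, 2.5]
grip_width: 0.0093
```

```bash
python3 arc.py 85 90 95 100 105 110 114 118 122 126
```

```text
t 14.25 b [  0.6 -24.6] 162.5 grip 0.009290830950747153 F [ 2.7 -1.7  2.5] j6 1.3
85.0 [-0.7, -11.7, 0.1]
90.0 [-0.7, -24.6, -0.5]
95.0 [-0.8, -37.5, 0.0]
100.0 [-0.9, -50.3, 1.7]
105.0 [-0.9, -62.9, 4.5]
110.0 [-1.0, -75.2, 8.3]
114.0 [-1.0, -84.8, 12.2]
118.0 [-1.1, -94.1, 16.7]
122.0 [-1.1, -103.1, 21.8]
126.0 [-1.2, -111.6, 27.6]
```

apply_moves --increments '[-0.7, -11.7, 0, 0, 1, -0.7, -24.6, -0.5, 0, 1, -0.8, -37.5, 0, 0, 1, -0.9, -50.3, 1.7, 0, 1, -0.9, -62.9, 4.5, 0, 1, -1, -75.2, 8.3, 0, 1, -1, -84.8, 12.2, 0, 1, -1.1, -94.1, 16.7, 0, 1, -1.1, -103.1, 21.8, 0, 1, -1.2, -111.6, 27.6, 0, 1]'

```text
time: 15.5
tool_pos: [0.5124, -0.0577, 0.1343]
ee_rot: [0.001, 0.999, -0.036, -0.0]
contact_force: [3.4, -0.7, -0.8]
grip_width: 0.0094
```

```bash
python3 arc.py 130 134 138 142 146 149 152 155 158 161;python3 - <<'E'
from h import *
im=read_camera("scene");cv2.imwrite("pics/s7.png",im[:,:,::-1])
E
```

```text
t 15.5 b [-0.1 87.4] 134.3 grip 0.009353373918192772 F [ 3.4 -0.7 -0.8] j6 1.51
130.0 [0.1, -7.7, 5.9]
134.0 [0.1, -15.4, 12.8]
138.0 [0.0, -22.6, 20.2]
142.0 [-0.0, -29.2, 28.1]
146.0 [-0.0, -35.3, 36.5]
149.0 [-0.1, -39.5, 43.0]
152.0 [-0.1, -43.3, 49.7]
155.0 [-0.1, -46.8, 56.7]
158.0 [-0.1, -49.9, 63.8]
161.0 [-0.1, -52.6, 71.0]
```

View pics/s7.png

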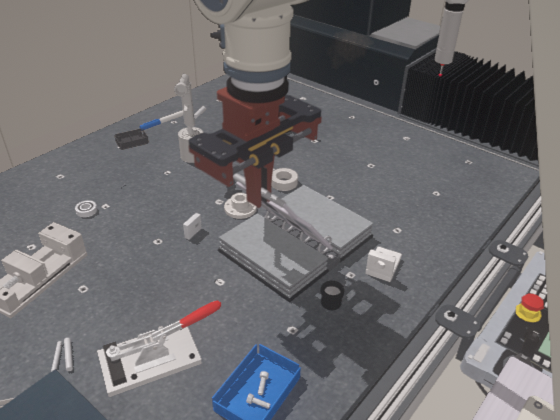

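apply_moves --increments '[0, -7.7, 5.9, 0, 1, 0, -15.4, 12.8, 0, 1, 0, -22.6, 20.2, 0, 1, 0, -29.2, 28.1, 0, 1, 0, -35.3, 36.5, 0, 1, 0, -39.5, 43, 0, 1, 0, -43.3, 49.7, 0, 1, 0, -46.8, 56.7, 0, 1, 0, -49.9, 63.8, 0, 1, 0, -52.6, 71, 0, 1]'

```text
time: 16.8
tool_pos: [0.5158, -0.0045, 0.0621]
ee_rot: [0.001, 0.999, -0.036, -0.001]
contact_force: [0.1, -2.8, -0.5]
grip_width: 0.0094
```

```bash
python3 arc.py 164 167 170 172 174 176 177 178 179 180
```

```text
t 16.8 b [ -0.3 140.8] 62.1 grip 0.00943327932543114 F [ 0.1 -2.8 -0.5] j6 1.61
164.0 [0.3, -1.5, 6.3]
167.0 [0.3, -3.5, 13.8]
170.0 [0.3, -5.0, 21.4]
172.0 [0.3, -5.8, 26.5]
174.0 [0.3, -6.5, 31.6]
176.0 [0.3, -6.9, 36.7]
177.0 [0.4, -7.1, 39.3]
178.0 [0.4, -7.2, 41.9]
179.0 [0.4, -7.3, 44.5]
180.0 [0.4, -7.3, 47.1]
```

apply_moves --increments '[0.3, -1.5, 6.3, 0, 1, 0.3, -3.5, 13.8, 0, 1, 0.3, -5, 21.4, 0, 1, 0.3, -5.8, 26.5, 0, 1, 0.3, -6.5, 31.6, 0, 1, 0.3, -6.9, 36.7, 0, 1, 0.3, -7.1, 39.3, 0, 1, 0.3, -7.2, 41.9, 0, 1, 0.3, -7.3, 44.5, 0, 1, 0.3, -7.3, 46, 0, 1]'

```text
time: 18.05
tool_pos: [0.5163, 0.0027, 0.0159]
ee_rot: [0.001, 0.999, -0.036, -0.001]
contact_force: [-1.5, 2.9, 0.0]
grip_width: 0.0091
```

```bash
python3 arc.py 179 180;python3 - <<'E'
from h import *
im=read_camera("wrist");cv2.imwrite("pics/w8.png",im[:,:,::-1])
im=read_camera("scene");cv2.imwrite("pics/s8.png",im[100:300,100:400,::-1].repeat(2,0).repeat(2,1))
E
```

```text
t 18.05 b [ -0.3 148. ] 15.9 grip 0.009142312455683355 F [-1.5  2.9  0. ] j6 1.63
179.0 [0.3, 0.1, -1.7]
180.0 [0.3, 0.0, 0.9]
```

View pics/w8.png

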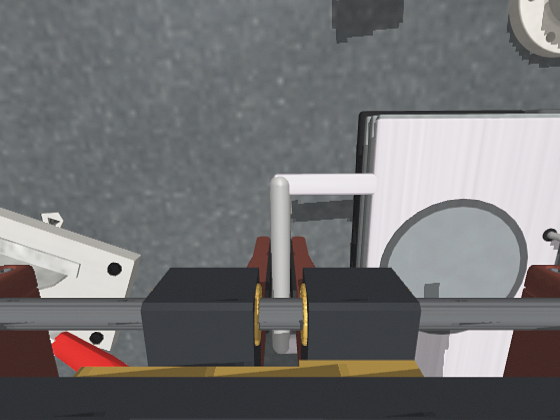

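View pics/s8.png

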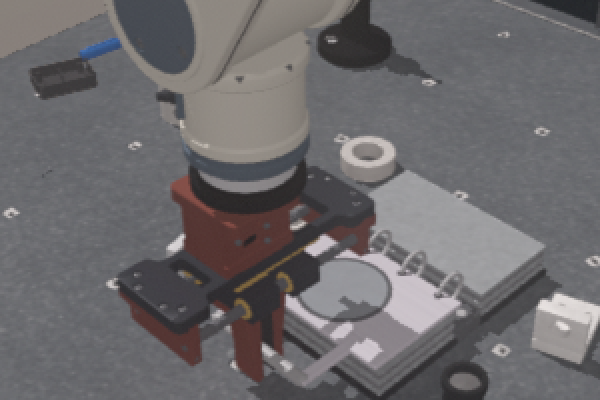

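apply_moves --increments '[0.3, 0, 0.5, 0, 1, 0.3, 0, 1, 0, 1, 0.3, 0, 1.5, 0, 1, 0.3, 0, 1.7, 0, 1, 0.3, 0, 1.7, 0, 0.95, 0.3, 0, 1.7, 0, 0.85, 0.3, 0, 1.7, 0, 0.75, 0.3, 0, 1.7, 0, 0.65, 0.3, 0, 1.7, 0, 0.6, 0.3, 0, 1.7, 0, 0.6]'

```text
time: 19.4
tool_pos: [0.5167, 0.0026, 0.0142]
ee_rot: [0.001, 0.999, -0.036, -0.001]
contact_force: [0.7, 0.7, -1.1]
grip_width: 0.0352
```

```bash
python3 - <<'E'
from h import *
goto([*b2w(0,148),.12],YAW-np.pi/2);print(w2b(pose()[0]))
E
```

```text
t 19.4 pos [0.5167 0.0026 0.0142] grip 0.0352 F [ 0.7  0.7 -1.1] j [-0.02  0.61  1.97 -0.    0.57  1.63]
shift mm [-3.000e-01  1.000e-01 -1.058e+02] turn -0.005 mat [[0.997, -0.072, -0.002], [-0.072, -0.997, -0.001], [-0.002, 0.002, -1.0]]
[1.10383951e-01 1.47976004e+02]
```

apply_moves --increments '[0, 0, -15, 0, 0.6, 0, 0, -50, 0, 0.6, 0, 0, -95, 0, 0.6, 0, 0, -130, 0, 0.6, 10, 10, -135, -0.17, 0.4, 25, 30, -135, -0.35, 0.23, 45, 55, -135, -0.53, 0.23, 65, 80, -135, -0.71, 0.23, 90, 105, -135, -0.89, 0.23, 115, 130, -135, -1.07, 0.23]'

```text
time: 20.65
tool_pos: [0.6228, -0.1361, 0.1504]
ee_rot: [0.0, 0.877, 0.481, -0.001]
contact_force: [-0.5, 0.4, -0.3]
grip_width: 0.0677
```

```bash
python3 - <<'E'
from h import *
goto([*b2w(136,3),.15],YAW)
E
```

```text
t 20.65 pos [ 0.6228 -0.1361  0.1504] grip 0.0677 F [-0.5  0.4 -0.3] j [-0.23  0.53  1.65 -0.    0.97  0.34]
shift mm [-2.2 24.7  0.4] turn -0.5 mat [[0.537, 0.843, -0.001], [0.843, -0.537, -0.002], [-0.002, 0.0, -1.0]]
```

apply_moves --increments '[0, 12, 0, -0.17, 0.15, -2, 24.7, 0, -0.34, 0.15, -2, 24.7, 0, -0.5, 0.15, -2, 24.7, 0, -0.5, 0.15, -2, 24.7, 0, -0.5, 0.15, -2, 24.7, 0, -0.5, 0.15, -2, 24.7, 0, -0.5, 0.15, -2, 24.7, 0, -0.5, 0.15, -2, 24.7, 0, -0.5, 0.15, -2, 24.7, 0, -0.5, 0.15]'

```text
time: 21.9
tool_pos: [0.6426, -0.151, 0.1504]
ee_rot: [0.0, 0.731, 0.683, -0.001]
contact_force: [0.2, -0.1, -0.3]
grip_width: 0.0747
```

```bash
python3 - <<'E'
from h import *
i=camera_info("wrist");im=read_camera("wrist");cv2.imwrite("pics/w9.png",im[:,:,::-1])
for t,z in [("flange_center",.012),("patch",.0365),("spine",.034)]:
    for d in tip_of(t,"wrist")[:2]: 
        c=ray("wrist",d["location"],z,i);print(t,round(d["conf"],2),np.round(d["location"],1),c.round(4),w2b(c).round(1))
goto([*b2w(136,3),.15],YAW)
im=read_camera("top");cv2.imwrite("pics/t9.png",im[:,:,::-1])
for d in tip_of("patch","top")[:2]: print(d["conf"],d["location"],w2b(ray("top",d["location"],.0365)))
E
```

```text
flange_center 0.97 [280.3 203.5] [ 0.6423 -0.1541  0.012 ] [1.36e+02 1.00e-01]
patch 0.62 [129.6 145.1] [ 0.5117 -0.085   0.0365] [ 1.  60.2]
spine 0.85 [138.4 208.2] [ 0.5072 -0.144   0.034 ] [0.5 1.1]
t 22.1 pos [ 0.6426 -0.151   0.1504] grip 0.0749 F [ 0.2 -0.1  0.4] j [-0.25  0.56  1.6  -0.    0.99 -0.18]
shift mm [-0.1 -0.1  0.4] turn 0.0 mat [[0.067, 0.998, -0.001], [0.998, -0.067, -0.002], [-0.002, -0.001, -1.0]]
```

View pics/w9.png

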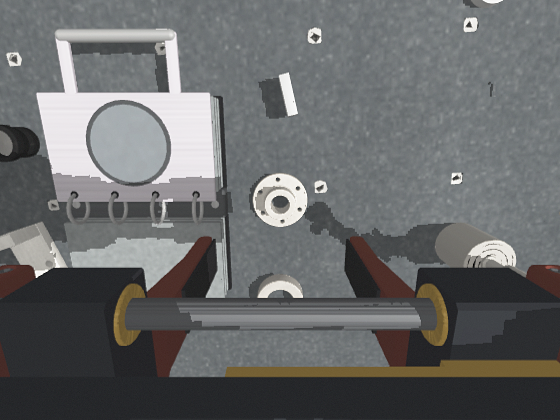

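View pics/t9.png

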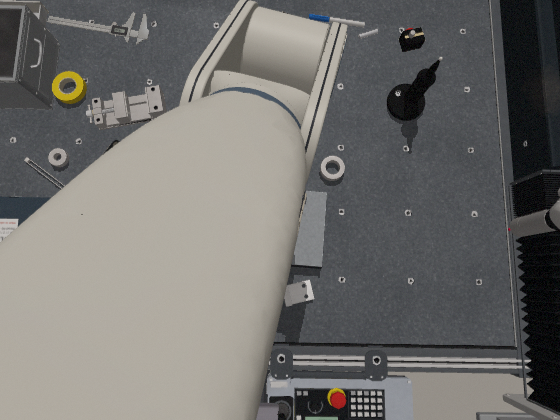

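```bash
python3 - <<'E'
from h import *
i=camera_info("wrist")
d=trace("flange_center","wrist")[0];print(d["conf"],d["box"])
im=cv2.imread("pics/w9.png");t=np.linspace(0,6.283,90)
for y,col in [(-1,(0,0,255)),(1,(0,255,0)),(3,(255,0,0))]:
    c=b2w(136,y);q=proj("wrist",np.c_[c[0]+.0285*np.cos(t),c[1]+.0285*np.sin(t),0*t+.011],i);print(y,q.min(0),q.max(0));
    if y==1: cv2.polylines(im,[np.int32(q*8)],True,col,1,shift=3)
c=b2w(0,60);q=proj("wrist",np.c_[c[0]+.038*np.cos(t),c[1]+.038*np.sin(t),0*t+.0365],i);cv2.polylines(im,[np.int32(q*8)],True,(0,0,255),1,shift=3)
cv2.imwrite("pics/w9o.png",cv2.resize(im[80:240,70:325],None,fx=3.1,fy=3.1))
E
```

```text
0.87 [251.9, 174.1, 306.9, 224.6]
-1 [252.60676553 176.81278292] [307.90773563 230.4659024 ]
1 [252.55893991 174.83438775] [307.95280369 228.66793336]
3 [252.51095326 172.84917438] [307.99802333 226.86405795]
```

View pics/w9o.png

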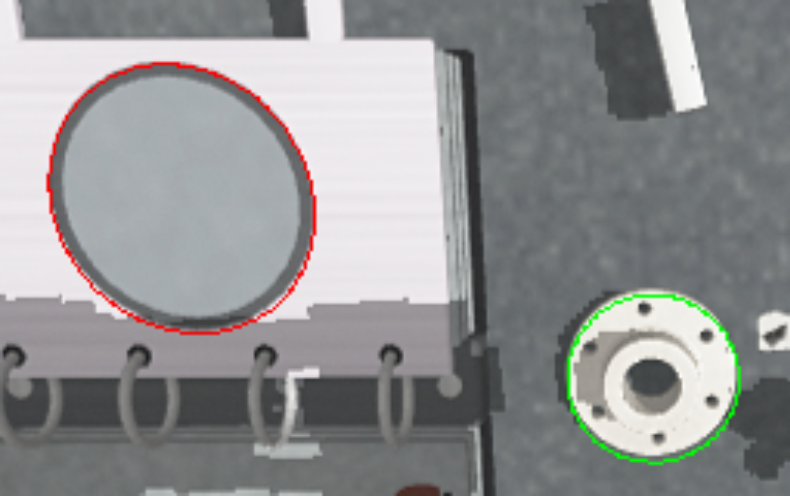

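```bash
python3 - <<'E'
from h import *
goto([*b2w(136,2),.004],YAW)
E
```

```text
t 22.25 pos [ 0.6426 -0.1511  0.1504] grip 0.0747 F [ 0.   0.  -0.1] j [-0.25  0.56  1.6  -0.    0.99 -0.18]
shift mm [ -0.9   0.  146.4] turn 0.0 mat [[0.067, 0.998, -0.001], [0.998, -0.067, -0.002], [-0.002, -0.001, -1.0]]
```

apply_moves --increments '[-0.9, 0, 30, 0, 0.18, -0.9, 0, 70, 0, 0.18, -0.9, 0, 105, 0, 0.18, -0.9, 0, 130, 0, 0.18, -0.9, 0, 142, 0, 0.18, -0.9, 0, 146, 0, 0.18, -0.9, 0, 146, 0, 0.3, -0.9, 0, 146, 0, 0.6, -0.9, 0, 146, 0, 0.6, -0.9, 0, 146, 0, 0.6]' --force 25

```text
time: 23.5
tool_pos: [0.6431, -0.1523, 0.0054]
ee_rot: [0.001, 0.731, 0.683, -0.0]
contact_force: [-1.2, 0.5, 5.6]
grip_width: 0.0545
```

```bash
python3 - <<'E'
from h import *
print(w2b(pose()[0]))
goto([*b2w(0,60),.05],YAW)
E
```

```text
[136.63983233   1.88944847]
t 23.5 pos [ 0.6431 -0.1523  0.0054] grip 0.0545 F [-1.2  0.5  5.6] j [-0.25  0.76  1.63 -0.    0.75 -0.18]
shift mm [  58.  -136.6  -44.8] turn 0.0 mat [[0.067, 0.998, 0.001], [0.998, -0.067, -0.002], [-0.002, 0.001, -1.0]]
```

apply_moves --increments '[0, 0, -15, 0, 0.6, 0, 0, -40, 0, 0.6, 0, 0, -68, 0, 0.6, 7, -15, -78, 0, 0.6, 18, -40, -80, 0, 0.6, 30, -70, -80, 0, 0.6, 42, -100, -80, 0, 0.6, 52, -122, -78, 0, 0.6, 57, -134, -70, 0, 0.6, 58, -137, -60, 0, 0.6]'

```text
time: 24.75
tool_pos: [0.5094, -0.0847, 0.0647]
ee_rot: [0.001, 0.73, 0.683, -0.001]
contact_force: [0.5, -0.0, -1.7]
grip_width: 0.054
```

```bash
python3 - <<'E'
from h import *
i=camera_info("wrist");p=pose()[0];im=read_camera("wrist");cv2.imwrite("pics/w10.png",im[:,:,::-1])
print(w2b(p));goto([*b2w(0,60),.042],YAW)
for d in tip_of("flange_center","wrist")[:1]: print(d["conf"],d["location"],w2b(ray("wrist",d["location"],p[2]-.0054+.012,i)))
im=cv2.imread("pics/w10.png");t=np.linspace(0,6.283,90)
for (x,y),z,r,col in [((0,60),.0365,.038,(0,0,255)),(w2b(p),p[2]-.0054+.011,.0285,(0,255,0))]:
    c=b2w(x,y);q=proj("wrist",np.c_[c[0]+r*np.cos(t),c[1]+r*np.sin(t),0*t+z],i);cv2.polylines(im,[np.int32(q*8)],True,col,1,shift=3)
cv2.imwrite("pics/w10o.png",im)
E
```

```text
[-1.22599671 60.30980988]
t 24.8 pos [ 0.509  -0.0848  0.0635] grip 0.0543 F [-0.9 -0.4 -1.3] j [-0.19  0.52  1.96 -0.    0.67 -0.12]
shift mm [-0.2  1.7 21.5] turn 0.0 mat [[0.067, 0.998, -0.001], [0.998, -0.067, -0.002], [-0.002, -0.001, -1.0]]
0.59 [281.5, 261.5] [-0.65757092 59.94537307]
```

View pics/w10o.png

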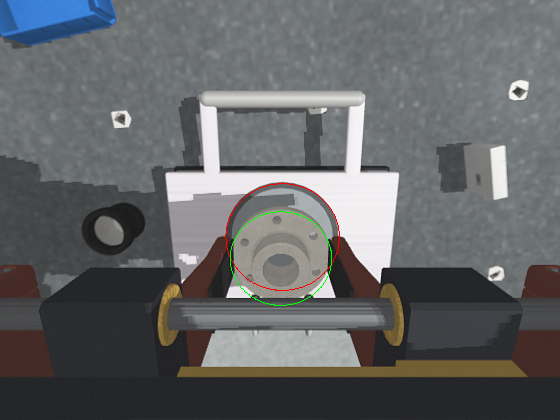

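apply_moves --increments '[0, 1, 5, 0, 0.6, 0, 1.2, 11, 0, 0.6, 0, 1.2, 16, 0, 0.6, 0, 1.2, 19, 0, 0.6, 0, 1.2, 20.5, 0, 0.6, 0, 1.2, 21.5, 0, 0.6, 0, 1.2, 22, 0, 0.6, 0, 1.2, 22, 0, 0.6, 0, 1.2, 22, 0, 0.6, 0, 1.2, 22, 0, 0.6]'

```text
time: 26.1
tool_pos: [0.5108, -0.0852, 0.042]
ee_rot: [0.0, 0.73, 0.683, -0.001]
contact_force: [-0.1, -0.4, -1.6]
grip_width: 0.0539
```

```bash
python3 - <<'E'
from h import *
print(w2b(pose()[0]));goto([*b2w(0,60),.042],YAW)
E
```

```text
[ 0.1496197  59.99035616]
t 26.1 pos [ 0.5108 -0.0852  0.042 ] grip 0.0539 F [-0.1 -0.4 -1.6] j [-0.19  0.56  1.96 -0.    0.62 -0.12]
shift mm [ 0.  -0.1  0. ] turn 0.0 mat [[0.067, 0.998, -0.001], [0.998, -0.067, -0.002], [-0.002, -0.001, -1.0]]
```

apply_moves --increments '[0, 0, 0.5, 0, 0.6, 0, 0, 1, 0, 0.6, 0, 0, 1.5, 0, 0.6, 0, 0, 1.5, 0, 0.6, 0, 0, 1.5, 0, 0.6, 0, 0, 1.5, 0, 0.6, 0, 0, 1.5, 0, 0.6, 0, 0, 1.5, 0, 0.6, 0, 0, 1.5, 0, 0.6, 0, 0, 1.5, 0, 0.6]'

```text
time: 27.35
tool_pos: [0.5108, -0.0852, 0.0416]
ee_rot: [0.0, 0.731, 0.683, -0.001]
contact_force: [-3.8, 0.1, 14.4]
grip_width: 0.0539
```

Contact; now release and retract.

apply_moves --increments '[0, 0, -0.3, 0, 0.6, 0, 0, -0.3, 0, 0.45, 0, 0, -0.3, 0, 0.3, 0, 0, -0.3, 0, 0.18, 0, 0, -0.3, 0, 0.15, 0, 0, -0.3, 0, 0.15, 0, 0, -10, 0, 0.15, 0, 0, -35, 0, 0.15, 0, 0, -70, 0, 0.15, 0, 0, -100, 0, 0.15]'

```text
time: 28.6
tool_pos: [0.5111, -0.085, 0.1434]
ee_rot: [0.001, 0.73, 0.683, -0.001]
contact_force: [0.5, -0.7, -0.7]
grip_width: 0.0747
```

```bash
python3 - <<'E'
from h import *
i=camera_info("wrist");im=read_camera("wrist");cv2.imwrite("pics/w11.png",im[:,:,::-1])
for t,z in [("flange_center",.0485),("patch",.0365)]:
  for d in tip_of(t,"wrist")[:1]: print(t,d["conf"],d["location"],w2b(ray("wrist",d["location"],z,i)))
im=cv2.imread("pics/w11.png");t=np.linspace(0,6.283,90)
for (x,y),z,r,col in [((0,60),.0365,.038,(0,0,255)),((0,60),.0475,.0285,(0,255,0))]:
    c=b2w(x,y);q=proj("wrist",np.c_[c[0]+r*np.cos(t),c[1]+r*np.sin(t),0*t+z],i);cv2.polylines(im,[np.int32(q*8)],True,col,1,shift=3)
cv2.imwrite("pics/w11o.png",cv2.resize(im[130:300,160:400],None,fx=3.3,fy=3.3))
goto([.206,.59,.22],1.235)
E
```

```text
flange_center 0.86 [281.4, 213.6] [ 1.43079721 58.67853974]
patch 0.85 [281.8, 208.0] [ 1.85531692 60.62768718]
t 28.75 pos [ 0.5121 -0.0852  0.1435] grip 0.0748 F [-0.2  0.2 -0.8] j [-0.19  0.38  1.92 -0.    0.83 -0.12]
shift mm [ 652.9 -350.6  -79.1] turn -1.302 mat [[0.067, 0.998, 0.003], [0.998, -0.067, -0.002], [-0.002, 0.003, -1.0]]
```

View pics/w11o.png

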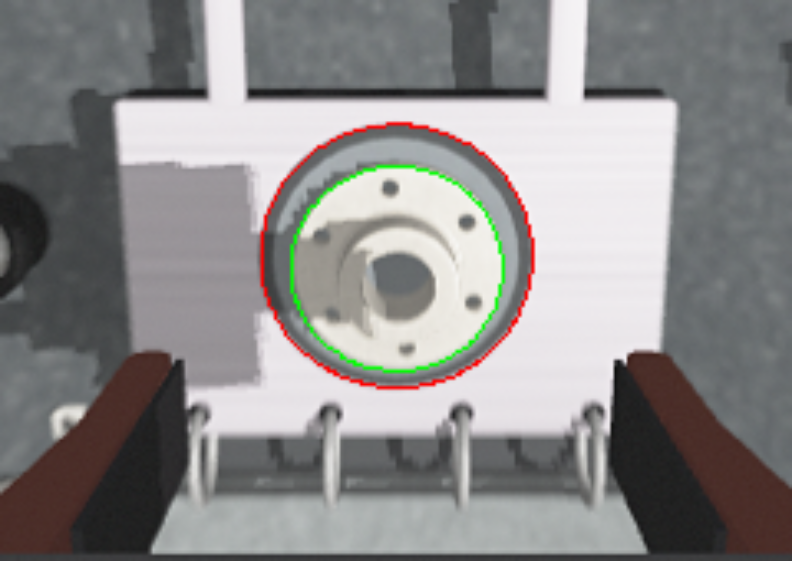

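View pics/w11.png

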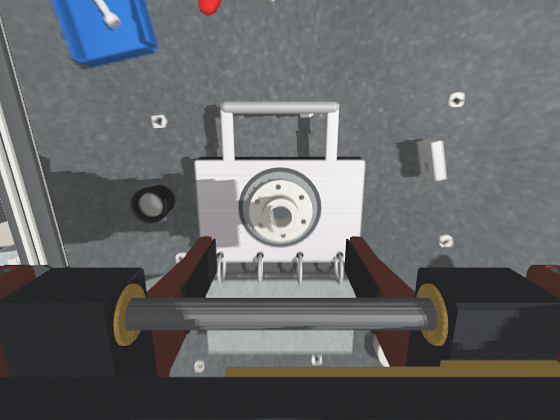

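apply_moves --increments '[0, 0, -30, 0, 0.15, 0, 0, -70, 0, 0.15, 40, -10, -80, 0, 0.15, 90, -25, -80, 0, 0.15, 140, -40, -80, 0, 0.15, 190, -60, -80, 0, 0.15, 240, -80, -80, 0, 0.15, 290, -100, -80, 0, 0.15, 330, -120, -80, 0, 0.15, 340, -125, -80, 0, 0.15]'

```text
time: 30.0
tool_pos: [0.4086, 0.2641, 0.2213]
ee_rot: [0.002, 0.729, 0.684, -0.001]
contact_force: [-0.0, -1.7, 0.4]
grip_width: 0.0747
```

```bash
python3 - <<'E'
from h import *
a=read_camera("top");b=read_camera("scene")
cv2.imwrite("pics/t12.png",a[:,:,::-1]);cv2.imwrite("pics/s12.png",b[:,:,::-1])
for c in ["top","scene"]:
  for t,z in [("flange_center",.0485),("patch",.0365),("loupe",0),("bracket",0),("ring_gauge",0),("gauge_block",0)]:
    for d in tip_of(t,c)[:1]:
      w=ray(c,d["location"],z); print(c,t,round(d["conf"],2),np.round(w,4)[:2],w2b(w).round(1))
E
```

```text
top flange_center 0.81 [ 0.513  -0.0876] [ 2.6 57.7]
top patch 0.83 [ 0.509  -0.0891] [-1.4 55.9]
top loupe 0.74 [ 0.3883 -0.0737] [-122.8   63.2]
top bracket 0.81 [ 0.3743 -0.2011] [-128.2  -64.9]
top ring_gauge 0.94 [ 0.6302 -0.2577] [ 131.  -104.1]
top gauge_block 0.65 [ 0.6555 -0.0539] [142.4 101. ]
scene flange_center 0.56 [ 0.5179 -0.0856] [ 7.3 60.1]
scene patch 0.59 [ 0.5082 -0.084 ] [-2.5 60.9]
scene loupe 0.82 [ 0.3894 -0.0804] [-121.2   56.5]
scene bracket 0.63 [ 0.3711 -0.1905] [-132.1  -54.5]
scene ring_gauge 0.72 [ 0.6281 -0.2625] [ 129.1 -109.1]
scene gauge_block 0.51 [ 0.6553 -0.0498] [141.9 105. ]
```

View pics/t12.png

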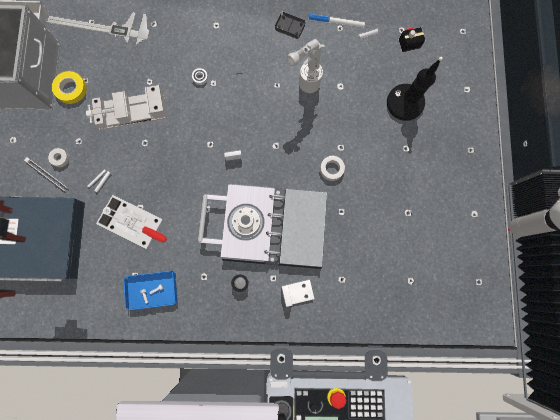

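View pics/s12.png

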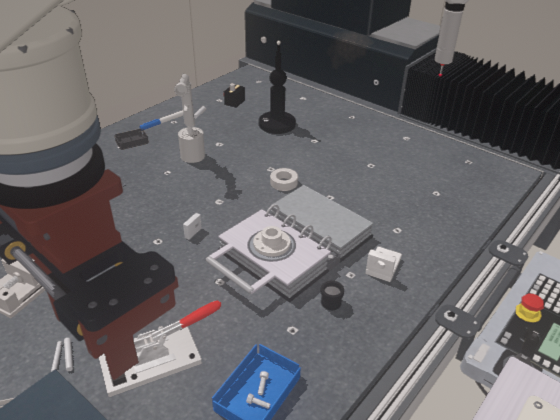

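```bash
python3 - <<'E'
from h import *
a=cv2.imread("pics/top0.png").astype(int);b=cv2.imread("pics/t12.png").astype(int);d=np.abs(a-b).max(2)>25
for n,(x0,y0,x1,y1) in dict(ring=(315,150,350,185),block=(220,145,245,165),loupe=(228,270,252,298),bracket=(278,278,318,310)).items(): print(n,d[y0:y1,x0:x1].sum())
s=bot.sense();print(s["contact_force"],np.round(s["qvel"],3))
order.sign_off()
E
```

```text
ring 0
block 0
loupe 9
bracket 0
[-0.3624467   0.72065071  0.86490761] [ 0.003 -0.001  0.001  0.    -0.001 -0.001]
the job is handed in; nothing more can be done
```

The job is done and handed in. I set the flange down on the worktop behind the binder and swung the leaf over by its bar, with the gripper holding it all the way down. I then put the flange back, hub up, on the round patch. It took about 30 s of the 67 s allowed.

**Flange and leaf:** After release, the wrist picture matched circles drawn for the patch and a flange centred on it, to about 1 mm by eye. The leaf lies flat on the left half with the patch showing. The networks' point estimates scattered more: in the scene view they put the flange centre about 10 mm from the patch centre, at low confidence (0.56 and 0.59). In the top view the two were about 4 mm apart. I trusted the wrist picture.

**Bystanders:** Comparing the top view before and after, the ring gauge, gauge block and bracket did not change. The loupe's area changed by 9 pixels, which I put down to changed shadows, though I did not check that.

**Forces:** The highest force I read was about 15 N, while pressing the flange onto the leaf. I only read it at the end of each move, so brief peaks between would not show. At hand-in the gripper was clear of everything, about 0.35 m to the left of the patch, and the force was about 1 N.

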